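# Chock the milling jar on the drain board

### The job

The round steel milling jar is to dry lying on its side on the sloping white drain board, where by itself it would roll off. While the jar still lies in its V rest, set the wooden wedge on the lower half of the board, its thin edge pointing straight uphill, and let go of it. Then lay the jar on the board just uphill of the wedge, centred on it and with its axis across the slope, and let go of it only there, at the wedge's ramp, so that it stays put without dropping or rolling freely.

Things in the scene. Friction and masses are not known exactly. Their poses are not given: they have to be found in the camera images.
- board: White drain board, 260 (x) by 180 mm (y), 7 mm thick, fixed, no rims, sloping 8 degrees: it rises along its +x, low edge at -x. Origin on the worktop under its middle; axes level, z up. Surface height above the origin: 26 mm at x = 0, 8 mm at the low edge (x = -130 mm), 44 mm at the high edge. Fine grey lines run up the slope.
- wedge: Loose light-wood wedge, 40 (x) by 44 (y) by 22 mm high, 0.12 kg. Origin: centre of underside, z up. Thin edge (2.5 mm) at x = +20 mm; a 40 degree ramp with dark ribs rises from it to the flat top (x = -3 to -20 mm); back upright. Grip the upright sides y = +-22 mm, best at x = -6 mm. A jar resting against the ramp on the same surface has its centre at x = 35, z = 32 mm in this frame.
- jar: Loose closed steel milling jar, a plain cylinder 64 mm in diameter and 50 mm long, about 0.35 kg, lying on its side. Origin at its centre, y along its axis; it turns about y as it rolls. Its flat ends at y = +-25 mm can be gripped. At the start it lies in the V rest with its centre 46 mm above the worktop.
- v_rest: Grey V rest fixed to the worktop that carries the jar at the start, 68 mm (x, without its flat foot tabs) by 30 mm (y), 29 mm high; the groove runs along y, parallel to the jar's axis. Origin at the centre of its underside. The jar overhangs it by 10 mm at each end.
Things that resemble listed ones, but are neither listed nor needed, are in the scene too. What is shaped like the jar but green or orange is not meant.

How it is judged:
On the way:
1. the wedge stands on the board, square to the slope, released and at rest, while the jar still lies in its V rest (x of wedge in the frame of board between -0.112 and 0.055 m and y of wedge in the frame of board between -0.065 and 0.065 m and angle between the y axis of wedge and the y axis of board, either way round below 0.26 rad and angle between wedge's own z axis and vertical between 0.07 and 0.21 rad and contact force between wedge and board above 0.1 N and contact force between the fingers and wedge below 0.05 N and linear speed of wedge below 0.02 m/s and distance of jar from where it was at the start of the episode below 0.015 m), for 0.3 s.
At the end, for the whole second after the job is handed in: Wedge flat on the board, -112 to 55 mm up the slope from the middle, within 65 mm of the centre line, square within 15 degrees; jar on the board touching the ramp (centre within 7 mm of its resting place, 18 mm sideways, axis within 12 degrees); both released and at rest (x of wedge in the frame of board between -0.112 and 0.055 m and y of wedge in the frame of board between -0.065 and 0.065 m and angle between the y axis of wedge and the y axis of board, either way round below 0.26 rad and angle between wedge's own z axis and vertical between 0.07 and 0.21 rad and contact force between wedge and board above 0.1 N and contact force between the fingers and wedge below 0.05 N and linear speed of each of wedge, jar below 0.02 m/s and x of jar in the frame of wedge between 0.027 and 0.042 m and y of jar in the frame of wedge between -0.018 and 0.018 m and z of jar in the frame of wedge between 0.026 and 0.038 m and angle between the y axis of jar and the y axis of wedge, either way round below 0.21 rad and contact force between jar and wedge above 0.05 N and contact force between jar and board above 0.3 N and contact force between the fingers and jar below 0.05 N and y of jar in the frame of board between -0.08 and 0.08 m).
It fails at once if the jar, out of the fingers, drops from more than 15 mm or rolls freely by more than about 25 mm (contact force between the fingers and jar below 0.02 N and (angular speed of jar above 6 rad/s or linear speed of jar above 0.55 m/s)).
It also fails if it takes over 54 s, if anything falls off the work surface, if the arm or the gripper's body presses on something with over 40 N, if the wrist force passes 120 N, or if a joint passes its speed limit or range.

### The arm

A 6-joint arm with a two-finger parallel gripper is mounted at the origin on a cart in front of the work surface, level with it; the furniture and walls round the work are solid. World frame = base frame: x ahead of the robot, y to its left, z up, the work surface at z = 0. Lengths are in m, angles in rad, forces in N, time in s.
With the tool pointing down it reaches from about 0.275 to 0.875 m from the base axis. Payload 12.5 kg.
Tool frame: the origin (TCP) lies midway between the tips of the shut fingers; the grasp point (between the pads) lies 19 mm behind it (arm.hold_point_z is the distance from the TCP to the grasp point, in m); z points along the fingers, y is the direction in which the jaws open and shut (so a half turn about z gives the same grasp; the last joint's range is limited). The gripper opens to 85 mm and grips with 20 to 120 N. Pads are 22 mm wide; open, the fingers measure 114 mm over their backs; the gripper's body (76 mm by 85 mm) begins 54 mm behind the grasp point. The pads swing forward as they close: fully open they stand 13 mm farther back than shut.
Start: joints at [-1.369, 0.351, 1.652, -0, 1.139, -0.085], TCP at [0.156, -0.528, 0.231] pointing down, gripper open.
Joint ranges: [-2.75, 2.75], [-0.79, 2.1], [0.01, 2.65], [-1.57, 4.71], [0.07, 3.14], [-2.87, 2.87]. Speed limits (rad/s): [2.22, 2.22, 2.79, 3.14, 3.14, 3.14].

### API

Orientations are given as a rotation vector (axis times angle).
In Python, from rig import arm gives the robot as it stands. The module is installed in compiled form; this text tells all that it offers.
- The arm moves only by the tool send_rows, never from a script. Its argument "targets" is a list of rows, each an object with "translation": the shift along the tool's x, y, z in cm, a list of three; "twist": the turn about the tool's z in rad. In form: [{"translation": [dx, dy, dz], "twist": twist}, ...]. A call has 1 to 5 rows; each row is the pose to reach, as a shift and turn from the pose commanded when the call began, along the tool's axes at that moment; what a row does not reach only later rows make up. A row lasts 1/12 s, in which the tool goes at most 41.7 mm and 7.16 degrees, less where a joint would pass 70% of its speed; a pose out of reach is approached as far as the arm can. A call with a gripper value outside its range is refused whole. "hand" is the finger opening in cm, from 0 to 8.54, set as the call begins (left out, the last holds). The fingers move at their own pace and stop on an object; the grip force is fixed at half the most. Time passes only in rows, so rows that repeat a pose let the fingers close. It gives the time, the measured TCP pose, the force and the opening at its end, in the units of the state.
- arm.sense(): the state, without advancing time (a new reading comes with each control period).
- arm.grab_frame(name): name is "side" or "top" or "wrist"; returns the picture (400x640x3 uint8, red, green, blue); there is no depth.
- arm.get_calibration(name): a dict with "fovy" (degrees; the focal length in pixels is half the picture's height over the tangent of half this angle, whatever the lens; pixels are square), "cx", "cy" (the principal point, pixels), "world_to_cam" (4x4, takes a point from world to camera coordinates); the wrist camera has in their place "tool_from_camera" (4x4, takes a point from camera to tool coordinates, whose origin is the TCP and whose axes are the flange's). Camera axes: x right, y up, looking along -z (the intrinsics and any distortion apply to the point x, -y, -z); pixel columns grow to the right and rows downward; lengths in m; the calibration is good to about 2 mm. A picture is of the moment at which its call begins: read the wrist's pose just before it. get_calibration takes no time and is no camera call.
- arm.close_job(): hands the job in, once; it reports no verdict.
The state is a dict: "time": time; "joint_pos": joint angles; "joint_velocities": joint speeds; "effort": joint torques, N m; "eef_pos": TCP position; "orientation": TCP orientation; "force": force on the tool from outside, world axes, zero at the start; "moment": the same for the moment, N m; "grip_width": opening from 0.0 (shut) to 1.0 (fully open).
Only numpy, scipy, OpenCV 4.12 (cv2) and the standard library are available. Lean on these libraries where they do the work, as an engineer would, in place of code of your own. Each camera call takes 0.05 s, during which the arm holds its last target.

## Working session

There is one attempt and no reset: what is moved stays moved. The work goes in short steps, Python scripts to look and compute and a tool call to move; the robot and the scene stay as the last step left them, time stands still between calls to the robot, and variables do not carry over. Pictures are saved under pics/ and viewed, and the job is handed in when it is done.

Besides the shell and the picture viewer there is one more tool, called after "Request:" in YAML: its name, and indented under it one key for each argument. send_rows: Moves the arm, as the interface text tells. Its arguments: {"type":"object","properties":{"targets":{"type":"array"},"hand":{"type":"number"}},"required":["targets"]}

```bash
mkdir -p pics; ls; python3 - <<'E'
from rig import arm
import cv2,numpy as np
np.set_printoptions(precision=4,suppress=True)
s=arm.sense();print(s['time'],s['eef_pos'],s['orientation'],s['grip_width'],arm.hold_point_z)
for n in("side","top","wrist"):
    print(n,arm.get_calibration(n))
    cv2.imwrite(f"pics/{n}0.png",arm.grab_frame(n)[:,:,::-1])
E
```

```text
pics
0.0 [ 0.1556 -0.5272  0.2307] [-3.1082 -0.4488  0.0001] 1.0019226714190188 0.0187
side {'fovy': 43.286668544407554, 'cx': 324.6718840518579, 'cy': 188.09242434033874, 'world_to_cam': array([[ 0.8889, -0.4579, -0.0126, -0.5022],
       [ 0.2096,  0.3821,  0.9   , -0.132 ],
       [-0.4073, -0.8027,  0.4356, -1.1486],
       [ 0.    ,  0.    ,  0.    ,  1.    ]])}
top {'fovy': 52.72482479684462, 'cx': 322.5081468211863, 'cy': 201.99291933963715, 'world_to_cam': array([[-0.0141, -0.9998, -0.0165, -0.0697],
       [ 0.9823, -0.0169,  0.1867, -0.5373],
       [-0.1869, -0.0135,  0.9823, -0.971 ],
       [ 0.    ,  0.    ,  0.    ,  1.    ]])}
wrist {'fovy': 69.36490403635236, 'cx': 318.5734132038829, 'cy': 199.07430097154597, 'tool_from_camera': array([[ 0.0009,  0.9475,  0.3199,  0.0813],
       [ 1.    , -0.0005, -0.0012,  0.0011],
       [-0.0009,  0.3199, -0.9475, -0.1437],
       [ 0.    ,  0.    ,  0.    ,  1.    ]])}
```

View pics/top0.png

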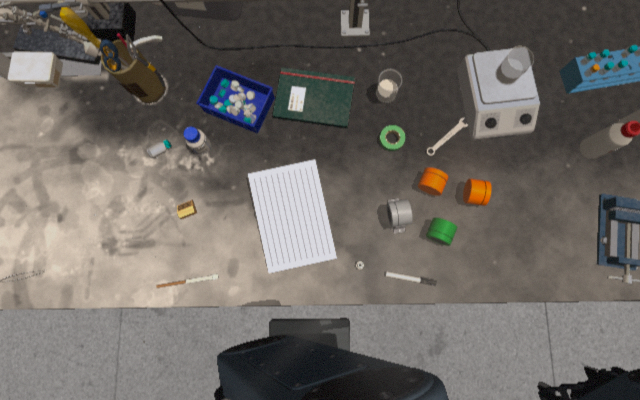

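View pics/side0.png

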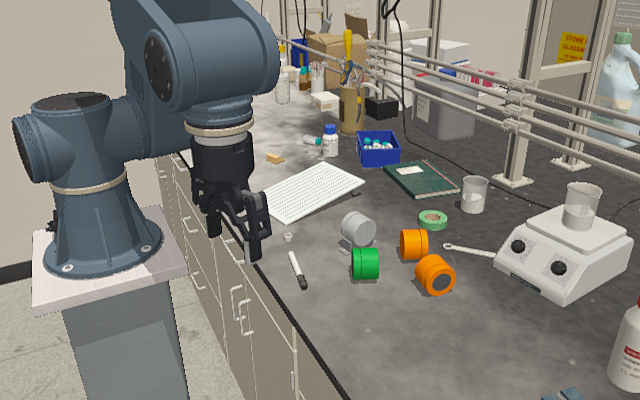

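View pics/wrist0.png

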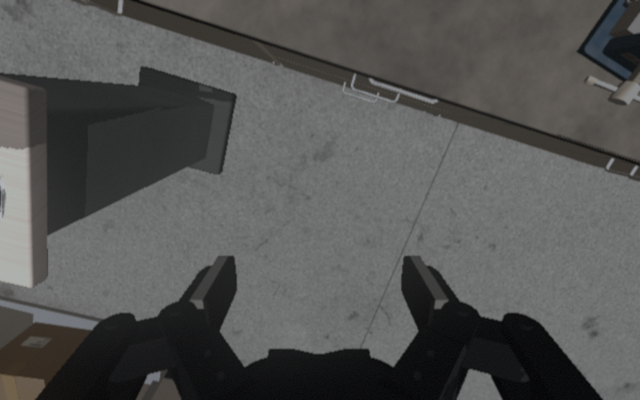

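The top view shows the board at about (290,215), the jar in its rest at (400,213), a small wood wedge at (187,209), and green and orange decoys. I'll zoom in.

```bash
python3 - <<'E'
import cv2,numpy as np
a=cv2.imread('pics/top0.png')
c=cv2.resize(a[150:280,240:345],None,fx=4.5,fy=4.5,interpolation=cv2.INTER_CUBIC)
w=cv2.resize(a[195:223,170:205],None,fx=9,fy=9,interpolation=cv2.INTER_CUBIC)
j=cv2.resize(a[190:245,375:425],None,fx=6,fy=6,interpolation=cv2.INTER_CUBIC)
o=np.zeros((590,790,3),np.uint8);o[:585,:472]=c;o[:252,475:790]=w;o[255:585,475:775]=j
cv2.imwrite('pics/z0.png',o)
b=cv2.imread('pics/side0.png')
o=cv2.resize(b[140:270,255:390],None,fx=4.5,fy=4.5,interpolation=cv2.INTER_CUBIC)
cv2.imwrite('pics/z1.png',o)
E
```

```text
(no output)
```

View pics/z0.png

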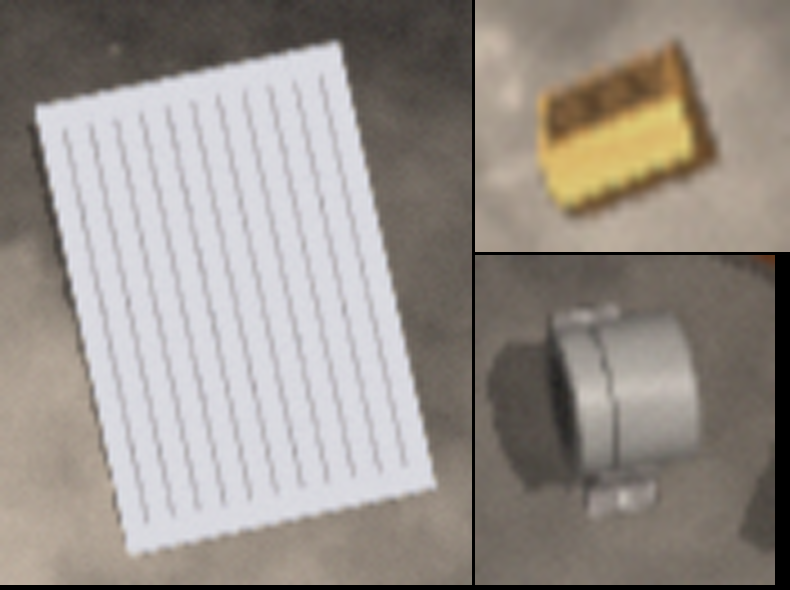

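View pics/z1.png

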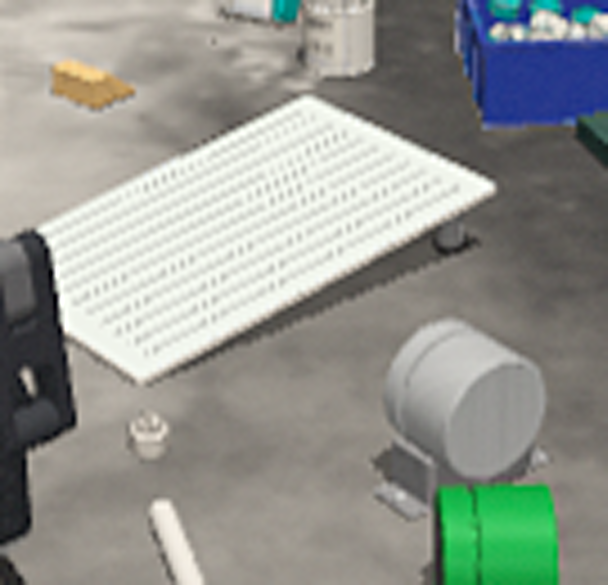

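```bash
cat > h.py <<'E'
import numpy as np,cv2
from scipy.optimize import least_squares
from scipy.spatial.transform import Rotation as R
np.set_printoptions(precision=4,suppress=True)
def camT(cal,s=None):
    if 'world_to_cam' in cal: return np.array(cal['world_to_cam'])
    T=np.eye(4);T[:3,:3]=R.from_rotvec(s['orientation']).as_matrix();T[:3,3]=s['eef_pos']
    return np.linalg.inv(T@np.array(cal['tool_from_camera']))
def proj(cal,P,s=None):
    W=camT(cal,s);P=np.atleast_2d(P)
    c=P@W[:3,:3].T+W[:3,3]
    f=200/np.tan(np.radians(cal['fovy'])/2)
    return np.c_[cal['cx']+f*c[:,0]/-c[:,2],cal['cy']-f*c[:,1]/-c[:,2]]
def place(p,L,z=0):
    x,y,a=p;c,s_=np.cos(a),np.sin(a);L=np.asarray(L,float)
    return np.c_[x+c*L[:,0]-s_*L[:,1],y+s_*L[:,0]+c*L[:,1],L[:,2]+z]
def fit(views,p0):
    f=lambda p:np.concatenate([(proj(c,place(p,L),s)-np.array(px)).ravel() for c,L,px,s in views])
    r=least_squares(f,p0,loss='soft_l1');return r.x,r.fun if False else f(r.x)
E
python3 - <<'E'
from h import *
from rig import arm
T=arm.get_calibration('top');S=arm.get_calibration('side')
zt=lambda l:[(x/4.5+240,y/4.5+150) for x,y in l]
zs=lambda l:[(x/4.5+255,y/4.5+140) for x,y in l]
hi,lo=.044,.008
B=[(.13,.09,hi),(.13,-.09,hi),(-.13,-.09,lo),(-.13,.09,lo)]
v1=(T,B,zt([(37,105),(340,41),(436,488),(130,553)]),None)
v2=(S,B[:3],zs([(305,95),(495,187),(145,380)]),None)
for v in([v1],[v1,v2]):
  print('board',*fit(v,[.45,0,.2]))
W=[(.02,.022,.0025),(.02,-.022,.0025),(-.003,.022,.022),(-.003,-.022,.022)]
w1=(T,W,[((x-475)/9+170,y/9+195) for x,y in [(540,92),(675,39),(548,144),(683,93)]],None)
w2=(S,[(.02,-.022,.0025),(-.003,.022,.022),(-.003,-.022,.022)],zs([(135,92),(115,72),(92,90)]),None)
print('wedge',*fit([w1],[.5,.2,.4]))
V=[(.04,0,0.003),(-.04,0,.003)]
px=[((x-475)/6+375,(y-255)/6+190) for x,y in [(586,315),(622,495)]]
print('vrest',*fit([(T,V,px,None)],[.45,-.2,.2]))
E
```

```text
board [0.5063 0.0004 0.1965] [-0.3161 -0.0527  0.377  -0.1494  0.3668 -0.1394 -0.4301  0.3178]
board [ 0.5071 -0.0008  0.1988] [ 0.0341 -0.2667  0.6863 -0.5137  0.9083 -0.5751  0.1565  0.0414 -0.2631
 -0.4649 -0.548  -1.0198 -2.5823 -0.9743]
wedge [0.5331 0.2814 0.39  ] [ 0.0206 -0.0473  0.5273 -0.5829 -0.7326  0.8138  0.1159 -0.1019]
vrest [ 0.5073 -0.2711  0.1477] [ 0.0229  0.1411 -0.0224 -0.137 ]
```

```bash
cat >> h.py <<'E'
def go(x,y,z,yaw):
    "shift (cm, tool axes) & twist from the measured pose to tcp x,y,z,yaw"
    from rig import arm
    s=arm.sense();M=R.from_rotvec(s['orientation']).as_matrix()
    d=M.T@(np.array([x,y,z])-s['eef_pos'])*100
    psi=np.arctan2(M[1,0],M[0,0])
    print('t',round(s['time'],2),'at',s['eef_pos'],'yaw',round(psi,4),'tilt',M[:,2],'F',s['force'],'g',round(s['grip_width'],3))
    print('move',np.round(d,2),'twist',round(psi-yaw,3),'rows>=',np.linalg.norm(d)/4.17)
E
python3 -c "
from h import *;go(.53,-.27,.23,.15)"
```

```text
t 0.15 at [ 0.1556 -0.5273  0.2309] yaw 0.2868 tilt [-0.0002  0.0009 -1.    ] F [ 0.4769 -0.8955  0.669 ] g 0.997
move [ 43.19 -14.08   0.1 ] twist 0.137 rows>= 10.89428510254397
```

Request:
send_rows:
  targets:
    - {"translation": [3.9, -1.3, 0], "twist": 0.02}
    - {"translation": [7.8, -2.6, 0], "twist": 0.04}
    - {"translation": [11.7, -3.9, 0], "twist": 0.06}
    - {"translation": [15.6, -5.1, 0], "twist": 0.07}
    - {"translation": [19.5, -6.4, 0], "twist": 0.07}

```text
time: 0.57
eef_pos: [0.3258, -0.4096, 0.2312]
orientation: [-3.123, -0.338, 0.0]
force: [-0.3, -0.8, 0.2]
grip_width: 0.998
```

```bash
python3 -c "
from h import *;go(.53,-.27,.23,.15)"
```

```text
t 0.57 at [ 0.3258 -0.4096  0.2312] yaw 0.2157 tilt [-0.0001  0.0001 -1.    ] F [-0.3211 -0.8184  0.2496] g 0.998
move [22.94 -9.27  0.12] twist 0.066 rows>= 5.932923394298622
```

Request:
send_rows:
  targets:
    - {"translation": [3.8, -1.5, 0], "twist": 0.02}
    - {"translation": [7.6, -3.0, 0], "twist": 0.04}
    - {"translation": [11.4, -4.5, 0], "twist": 0.06}
    - {"translation": [15.2, -6.1, 0], "twist": 0.06}
    - {"translation": [19, -7.7, 0], "twist": 0.06}

```text
time: 0.98
eef_pos: [0.4949, -0.2933, 0.2312]
orientation: [-3.132, -0.246, 0.0]
force: [0.1, -1.1, 0.2]
grip_width: 0.999
```

Request:
send_rows:
  targets:
    - {"translation": [2.8, -1.0, 0], "twist": 0.0}
    - {"translation": [2.8, -1.0, 0], "twist": 0.0}
    - {"translation": [2.8, -1.0, 0], "twist": 0.0}

```text
time: 1.23
eef_pos: [0.5203, -0.2796, 0.2307]
orientation: [-3.131, -0.25, 0.001]
force: [0.1, 0.3, -0.4]
grip_width: 0.999
```

```bash
cat >> h.py <<'E'
def snap(tag,name='wrist',crop=None,k=1):
    from rig import arm
    import pickle
    s=arm.sense();im=arm.grab_frame(name)[:,:,::-1]
    pickle.dump(s,open(f'pics/{tag}.pkl','wb'));cv2.imwrite(f'pics/{tag}.png',im)
    if crop: 
        a,b,c,d=crop;cv2.imwrite(f'pics/{tag}_c.png',cv2.resize(im[b:d,a:c],None,fx=k,fy=k,interpolation=cv2.INTER_CUBIC))
    return s,im
E
python3 -c "
from h import *;go(.53,.27,.23,.39);snap('jar1')"
```

```text
t 1.23 at [ 0.5203 -0.2796  0.2307] yaw 0.1593 tilt [-0.0008  0.0004 -1.    ] F [ 0.0841  0.3217 -0.4291] g 0.999
move [  9.67 -54.11   0.09] twist -0.231 rows>= 13.182523595185257
```

View pics/jar1.png

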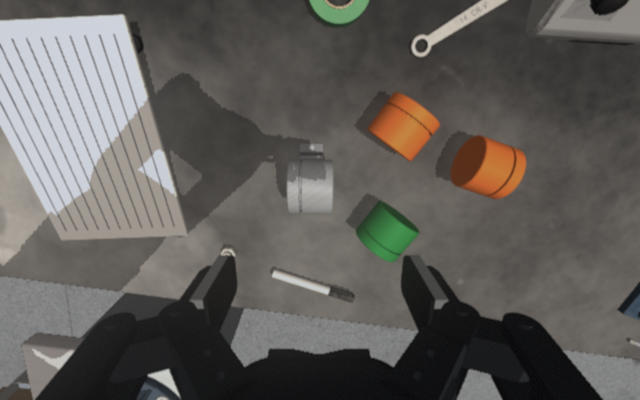

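The wrist view shows the jar at (311,186), almost aligned with the picture. The green decoy is at (388,231) and the board is at left. I'll zoom in on the jar.

```bash
python3 - <<'E'
from h import *
im=cv2.imread('pics/jar1.png')
cv2.imwrite('pics/jar1z.png',cv2.resize(im[130:230,260:400],None,fx=5.5,fy=5.5,interpolation=cv2.INTER_CUBIC))
E
```

```text
(no output)
```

View pics/jar1z.png

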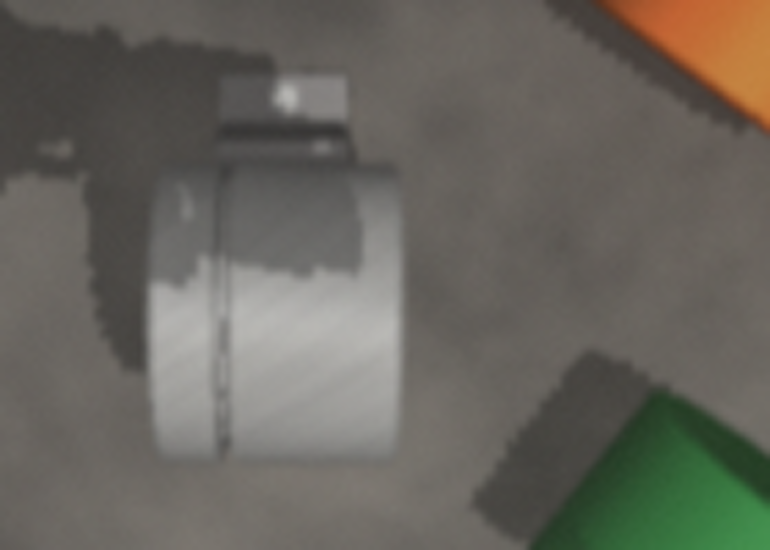

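Request:
send_rows:
  targets:
    - {"translation": [0.6, -4.0, 0], "twist": -0.05}
    - {"translation": [1.3, -8.0, 0], "twist": -0.1}
    - {"translation": [2, -12.0, 0], "twist": -0.15}
    - {"translation": [2.7, -16, 0], "twist": -0.2}
    - {"translation": [3.4, -20, 0], "twist": -0.23}

```text
time: 1.7
eef_pos: [0.5209, -0.0773, 0.2314]
orientation: [3.083, 0.605, -0.0]
force: [0.4, 0.1, -0.1]
grip_width: 0.999
```

```bash
python3 -c "
from h import *;go(.53,.27,.23,.39)"
```

```text
t 1.7 at [ 0.5209 -0.0773  0.2314] yaw 0.3873 tilt [-0.     -0.0001 -1.    ] F [ 0.4078  0.1487 -0.1357] g 0.999
move [ 13.96 -31.81   0.14] twist -0.003 rows>= 8.330821113060802
```

```bash
cat > jarfit.py <<'E'
from h import *
import pickle
from rig import arm
C=arm.get_calibration('wrist');s=pickle.load(open('pics/jar1.pkl','rb'))
t=np.linspace(0,2*np.pi,361)
def ends(p,sg):
    return proj(C,place(p,np.c_[.032*np.cos(t),np.full(361,sg*.025),.046+.032*np.sin(t)]),s)
def f(p):
    L=ends(p,1);Rr=ends(p,-1)
    q=[L[:,0].min(),Rr[:,0].max(),L[:,1].min(),Rr[:,1].min(),L[:,1].max(),Rr[:,1].max()]
    m=[260+148/5.5,260+403/5.5,130+166/5.5,130+163/5.5,130+462/5.5,130+462/5.5]
    return np.array(q)-m
r=least_squares(f,[.5,-.27,.15],diff_step=1e-4);print(r.x,r.fun)
E
python3 jarfit.py
python3 -c "
from h import *
s,_=snap('x1')" 
```

```text
[ 0.5044 -0.2743  0.1666] [-0.1459  0.146  -0.2799 -0.0117  0.2916  0.0301]
```

Request:
send_rows:
  targets:
    - {"translation": [1.6, -3.6, 0], "twist": 0}
    - {"translation": [3.2, -7.2, 0], "twist": 0}
    - {"translation": [4.8, -10.8, 0], "twist": 0}
    - {"translation": [6.4, -14.4, 0], "twist": 0}
    - {"translation": [8.0, -18, 0], "twist": 0}

```text
time: 2.17
eef_pos: [0.5277, 0.1195, 0.2315]
orientation: [3.083, 0.601, 0.0]
force: [0.5, 0.1, 0.6]
grip_width: 0.999
```

Request:
send_rows:
  targets:
    - {"translation": [1.6, -3.6, 0], "twist": 0}
    - {"translation": [3.2, -7.2, 0], "twist": 0}
    - {"translation": [5.8, -13.6, 0], "twist": 0}
    - {"translation": [5.8, -13.6, 0], "twist": 0}
    - {"translation": [5.8, -13.6, 0], "twist": 0}

```text
time: 2.58
eef_pos: [0.5302, 0.2699, 0.2311]
orientation: [-3.082, -0.607, -0.0]
force: [0.7, 0.4, -0.1]
grip_width: 0.998
```

```bash
python3 -c "
from h import *;go(.53,.27,.23,.39)
snap('w1')"
```

```text
t 2.58 at [0.5302 0.2699 0.2311] yaw 0.3889 tilt [-0.      0.0008 -1.    ] F [ 0.7185  0.4321 -0.143 ] g 0.998
move [-0.01 -0.02  0.11] twist -0.001 rows>= 0.027395100345924062
```

View pics/w1.png

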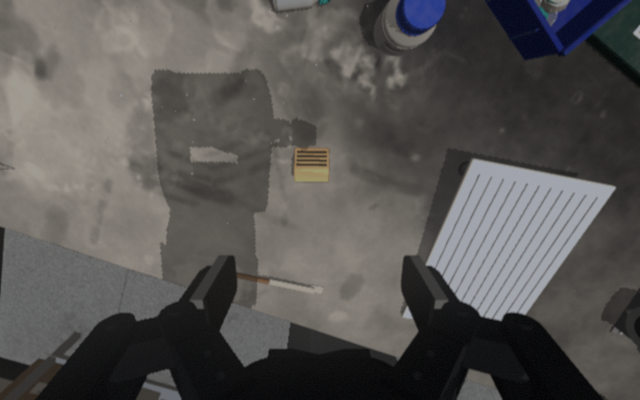

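The wedge is at (311,165), square to the picture, with its ribbed ramp on the up side (tool +x).

```bash
python3 - <<'E'
import cv2
im=cv2.imread('pics/w1.png')
cv2.imwrite('pics/w1z.png',cv2.resize(im[135:195,280:345],None,fx=9,fy=9,interpolation=cv2.INTER_CUBIC))
E
```

```text
(no output)
```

View pics/w1z.png

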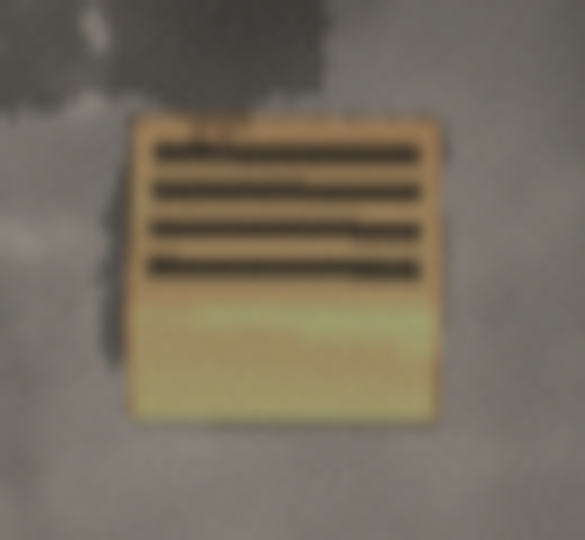

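```bash
python3 - <<'E'
from h import *
import pickle
from rig import arm
C=arm.get_calibration('wrist');s=pickle.load(open('pics/w1.pkl','rb'))
W=[(.02,.022,.0025),(.02,-.022,.0025),(-.02,.022,.022),(-.02,-.022,.022),(-.003,.022,.022),(-.003,-.022,.022)]
px=[(x/9+280-.45,y/9+135-.45) for x,y in [(135,118),(440,119),(130,422),(441,423),(129,293),(442,298)]]
p,r=fit([(C,W,px,s)],[.53,.28,.39]);print(p,r)
g=place(p,[(-.006,0,0)])[0];print(g)
go(g[0],g[1],.10,p[2])
# board from w1 hi corners + jar1
s1=pickle.load(open('pics/jar1.pkl','rb'))
B=[(.13,.09,.044),(.13,-.09,.044)]
Bl=[(.13,-.09,.044),(-.13,-.09,.008)]
print(fit([(C,B,[(471,159),(616,186)],s),(C,Bl,[(125,15),(186,236)],s1)],[.506,0,.2]))
E
```

```text
[0.5324 0.2794 0.3846] [-0.1717 -0.5418  0.2617 -0.4769 -0.1538 -0.1632  0.1481 -0.1028 -0.3467
  0.9463  0.2601  0.5678]
[0.5268 0.2771 0.    ]
t 2.63 at [0.5303 0.2677 0.231 ] yaw 0.3883 tilt [-0.0003 -0.0001 -1.    ] F [ 0.738  -2.0395 -0.1686] g 1.0
move [ 0.04 -1.01 13.1 ] twist 0.004 rows>= 3.1515018231712597
(array([ 0.5053, -0.0012,  0.1938]), array([ 1.1373, -0.5986, -0.7809,  1.5733, -0.8799, -0.2013,  0.8626,
        0.0719]))
```

Request:
send_rows:
  targets:
    - {"translation": [0, -0.9, 4], "twist": 0.004}
    - {"translation": [0, -0.9, 8], "twist": 0.004}
    - {"translation": [0, -0.9, 12], "twist": 0.004}
    - {"translation": [0, -0.9, 13], "twist": 0.004}
    - {"translation": [0, -0.9, 13], "twist": 0.004}

```text
time: 3.05
eef_pos: [0.5261, 0.2731, 0.0991]
orientation: [3.083, 0.595, -0.008]
force: [0.1, -0.3, 0.3]
grip_width: 1.001
```

```bash
python3 -c "
from h import *;go(.5268,.2771,.003,.3846)
snap('w2',crop=(220,60,400,330),k=2)"
```

```text
t 3.05 at [0.5261 0.2731 0.0991] yaw 0.381 tilt [-0.005  -0.0023 -1.    ] F [ 0.0737 -0.3494  0.3316] g 1.001
move [ 0.27 -0.35  9.61] twist -0.004 rows>= 2.3065654061215892
```

View pics/w2.png

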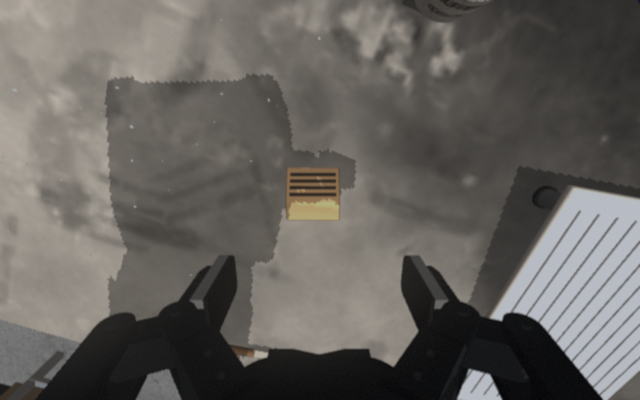

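The wedge is at (313,195) between the fingers, about 4 mm off their midline. That agrees with the computed −0.35 cm, so I'll descend.

Request:
send_rows:
  targets:
    - {"translation": [0.1, -0.35, 3], "twist": -0.004}
    - {"translation": [0.1, -0.35, 6], "twist": -0.004}
    - {"translation": [0.1, -0.35, 8.5], "twist": -0.004}
    - {"translation": [0.1, -0.35, 9.6], "twist": -0.004}
    - {"translation": [0.1, -0.35, 9.6], "twist": -0.004}

```text
time: 3.52
eef_pos: [0.5271, 0.2784, 0.0054]
orientation: [3.083, 0.603, -0.001]
force: [0.0, 0.1, 0.3]
grip_width: 1.001
```

```bash
python3 -c "
from h import *;go(.5268,.2771,.003,.3846)
snap('w3')"
```

```text
t 3.52 at [0.5271 0.2784 0.0054] yaw 0.3862 tilt [-0.0005 -0.0003 -1.    ] F [0.0437 0.1103 0.3237] g 1.001
move [-0.08  0.11  0.24] twist 0.002 rows>= 0.06668774237753959
```

View pics/w3.png

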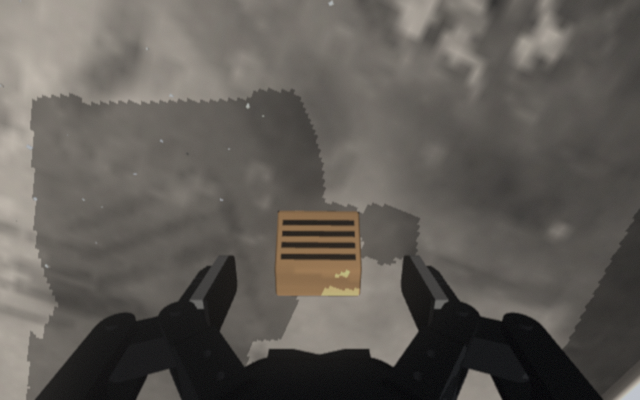

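Request:
send_rows:
  targets:
    - {"translation": [0, 0, 0.2], "twist": 0}
    - {"translation": [0, 0, 0.2], "twist": 0}
    - {"translation": [0, 0, 0.2], "twist": 0}
    - {"translation": [0, 0, 0.2], "twist": 0}
    - {"translation": [0, 0, 0.2], "twist": 0}
  hand: 3.4

```text
time: 3.98
eef_pos: [0.5276, 0.2791, 0.0048]
orientation: [-3.083, -0.604, -0.003]
force: [-1.9, -1.6, 8.9]
grip_width: 0.497
```

Request:
send_rows:
  targets:
    - {"translation": [0, 0, 0], "twist": 0}
    - {"translation": [0, 0, 0], "twist": 0}
    - {"translation": [0, 0, 0], "twist": 0}
    - {"translation": [0, 0, 0], "twist": 0}
    - {"translation": [0, 0, 0], "twist": 0}

```text
time: 4.4
eef_pos: [0.5276, 0.2792, 0.0048]
orientation: [-3.083, -0.604, -0.003]
force: [-1.7, -1.0, 8.1]
grip_width: 0.494
```

```bash
python3 -c "
from h import *;go(.5268,.2771,.003,.3846)
snap('w4')"
```

```text
t 4.4 at [0.5276 0.2792 0.0048] yaw 0.3869 tilt [ 0.0019  0.0007 -1.    ] F [-1.7494 -0.9781  8.1473] g 0.494
move [-0.15  0.17  0.18] twist 0.002 rows>= 0.06954674532027853
```

View pics/w4.png

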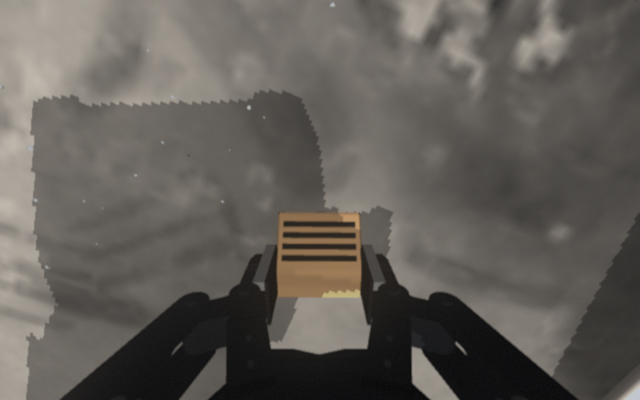

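The wedge is held squarely at (320,253). Lifting.

Request:
send_rows:
  targets:
    - {"translation": [0, 0, -1.5], "twist": 0}
    - {"translation": [0, 0, -4], "twist": 0}
    - {"translation": [0, 0, -7], "twist": 0}
    - {"translation": [0, 0, -10], "twist": 0}
    - {"translation": [0, 0, -11], "twist": 0}

```text
time: 4.87
eef_pos: [0.5284, 0.2796, 0.118]
orientation: [-3.082, -0.604, -0.009]
force: [0.3, 0.7, 0.2]
grip_width: 0.496
```

```bash
python3 -c "
from h import *
b=np.array([.506,0,.1965])
g=place(b,[(-.056,0,0)])[0]; print(g)
go(g[0],g[1],.115,b[2])
snap('w5')"
```

```text
[ 0.4511 -0.0109  0.    ]
t 4.87 at [0.5284 0.2796 0.118 ] yaw 0.387 tilt [ 0.0055  0.0024 -1.    ] F [0.3228 0.7496 0.1566] g 0.496
move [-18.13  23.99   0.19] twist 0.19 rows>= 7.2109406233781765
```

View pics/w5.png

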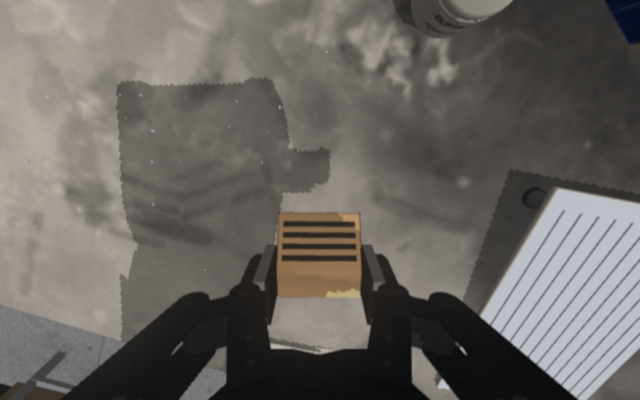

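Request:
send_rows:
  targets:
    - {"translation": [-2.3, 3.1, 0], "twist": 0.04}
    - {"translation": [-4.6, 6.2, 0], "twist": 0.08}
    - {"translation": [-6.9, 9.3, 0], "twist": 0.12}
    - {"translation": [-9.2, 12.4, 0], "twist": 0.16}
    - {"translation": [-11.5, 15.4, 0], "twist": 0.19}

```text
time: 5.33
eef_pos: [0.477, 0.0913, 0.1123]
orientation: [3.127, 0.306, -0.002]
force: [0.3, -0.6, -1.3]
grip_width: 0.5
```

```bash
python3 -c "
from h import *
go(.4511,-.0109,.115,.1965)"
```

```text
t 5.33 at [0.477  0.0913 0.1123] yaw 0.1951 tilt [-0.0013 -0.0002 -1.    ] F [ 0.3336 -0.6395 -1.2915] g 0.5
move [-4.52  9.52 -0.27] twist -0.001 rows>= 2.528993699021297
```

Request:
send_rows:
  targets:
    - {"translation": [-1.5, 3.2, 0], "twist": 0}
    - {"translation": [-3, 6.2, 0], "twist": 0}
    - {"translation": [-4.3, 9, 0], "twist": 0}
    - {"translation": [-4.3, 9, 0], "twist": 0}
    - {"translation": [-4.3, 9, 0], "twist": 0}

```text
time: 5.75
eef_pos: [0.4532, -0.0048, 0.1126]
orientation: [-3.127, -0.304, 0.002]
force: [0.5, -0.1, -0.9]
grip_width: 0.495
```

```bash
python3 -c "
from h import *
go(.4511,-.0109,.115,.1965)
snap('w6')"
```

```text
t 5.75 at [ 0.4532 -0.0048  0.1126] yaw 0.194 tilt [-0.0012  0.0002 -1.    ] F [ 0.4667 -0.1031 -0.9419] g 0.495
move [-0.32  0.56 -0.24] twist -0.002 rows>= 0.16482065900066054
```

View pics/w6.png

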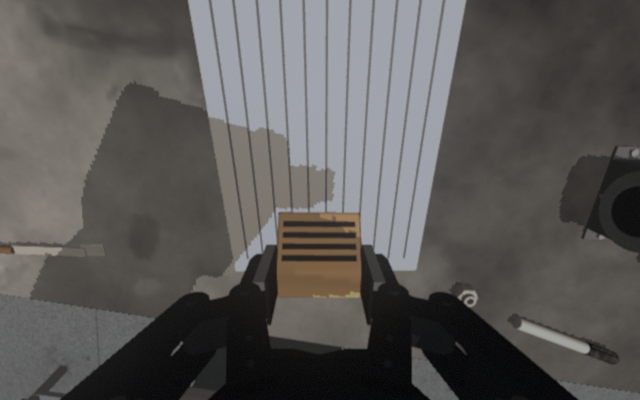

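Request:
send_rows:
  targets:
    - {"translation": [-0.3, 0.5, 2.5], "twist": 0}
    - {"translation": [-0.3, 0.5, 5], "twist": 0}
    - {"translation": [-0.3, 0.5, 7], "twist": 0}
    - {"translation": [-0.3, 0.5, 7.9], "twist": 0}
    - {"translation": [-0.3, 0.5, 7.9], "twist": 0}

```text
time: 6.22
eef_pos: [0.4508, -0.0083, 0.0325]
orientation: [-3.125, -0.311, 0.006]
force: [-0.7, -0.5, -1.3]
grip_width: 0.5
```

Request:
send_rows:
  targets:
    - {"translation": [0, 0, 0.3], "twist": 0}
    - {"translation": [0, 0, 0.5], "twist": 0}
    - {"translation": [0, 0, 0.7], "twist": 0}
    - {"translation": [0, 0, 0.7], "twist": 0}

```text
time: 6.55
eef_pos: [0.4522, -0.0092, 0.0277]
orientation: [3.126, 0.309, 0.001]
force: [-0.3, -0.1, -0.8]
grip_width: 0.496
```

```bash
python3 -c "
from h import *
go(.4511,-.0109,.0264,.1965)
snap('w7')"
```

```text
t 6.55 at [ 0.4522 -0.0092  0.0277] yaw 0.197 tilt [ 0.0009 -0.0001 -1.    ] F [-0.269  -0.1042 -0.824 ] g 0.496
move [-0.14  0.14  0.13] twist 0.0 rows>= 0.056751318664840344
```

View pics/w7.png

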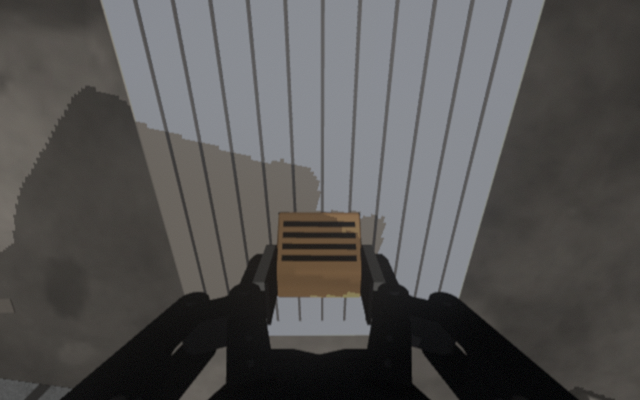

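Request:
send_rows:
  targets:
    - {"translation": [0, 0, 0.1], "twist": 0}
    - {"translation": [0, 0, 0.2], "twist": 0}
    - {"translation": [0, 0, 0.2], "twist": 0}

```text
time: 6.85
eef_pos: [0.4521, -0.0094, 0.026]
orientation: [3.126, 0.309, 0.001]
force: [-4.2, 0.9, 12.4]
grip_width: 0.494
```

Request:
send_rows:
  targets:
    - {"translation": [0, 0, 0.1], "twist": 0}
    - {"translation": [0, 0, 0.2], "twist": 0}
    - {"translation": [0, 0, 0.2], "twist": 0}

```text
time: 7.1
eef_pos: [0.4516, -0.0095, 0.0244]
orientation: [3.126, 0.309, -0.001]
force: [-10.0, -2.4, 24.6]
grip_width: 0.5
```

Request:
send_rows:
  targets:
    - {"translation": [0, 0, -0.1], "twist": 0}
    - {"translation": [0, 0, -0.1], "twist": 0}

```text
time: 7.27
eef_pos: [0.4518, -0.0094, 0.0249]
orientation: [3.126, 0.308, 0.0]
force: [-4.6, -1.9, 8.2]
grip_width: 0.498
```

Request:
send_rows:
  targets:
    - {"translation": [0, 0, 0], "twist": 0}
    - {"translation": [0, 0, 0], "twist": 0}
    - {"translation": [0, 0, 0], "twist": 0}
    - {"translation": [0, 0, 0], "twist": 0}
  hand: 7

```text
time: 7.6
eef_pos: [0.4519, -0.0093, 0.0243]
orientation: [-3.126, -0.309, -0.0]
force: [0.2, -0.6, -0.6]
grip_width: 0.821
```

```bash
python3 -c "
from h import *
go(.4511,-.0109,.0264,.1965)
snap('w8')"
```

```text
t 7.6 at [ 0.4519 -0.0093  0.0243] yaw 0.1968 tilt [ 0.0001  0.     -1.    ] F [ 0.2446 -0.6481 -0.5508] g 0.821
move [-0.11  0.14 -0.21] twist 0.0 rows>= 0.06719144998759476
```

View pics/w8.png

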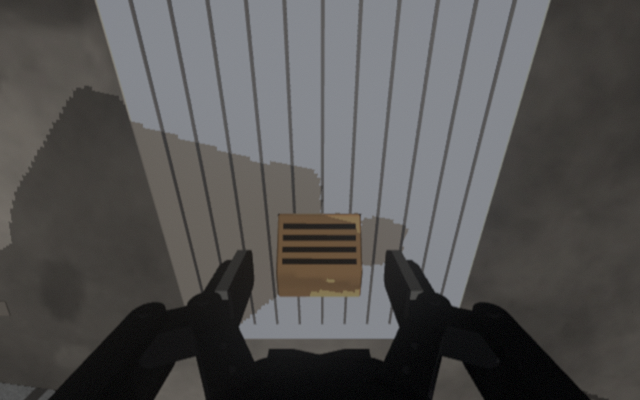

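The wedge is released and sits square on the board at (319,255), with the fingers clear on both sides. I'll lift and measure it from above.

Request:
send_rows:
  targets:
    - {"translation": [0, 0, -2], "twist": 0}
    - {"translation": [0, 0, -5], "twist": 0}
    - {"translation": [0, 0, -9], "twist": 0}
    - {"translation": [0, 0, -12], "twist": 0}
    - {"translation": [0, 0, -12], "twist": 0}
  hand: 8.4

```text
time: 8.07
eef_pos: [0.4544, -0.0095, 0.1494]
orientation: [3.125, 0.309, 0.013]
force: [1.1, -0.3, 0.8]
grip_width: 0.989
```

Request:
send_rows:
  targets:
    - {"translation": [0, 0, 0], "twist": 0}
    - {"translation": [0, 0, 0], "twist": 0}

```text
time: 8.23
eef_pos: [0.4515, -0.0092, 0.1438]
orientation: [-3.126, -0.309, 0.001]
force: [-0.2, 0.4, -0.0]
grip_width: 0.985
```

```bash
python3 -c "
from h import *
go(.5044,-.2743,.16,.1666)
snap('w9',crop=(280,150,370,240),k=6.5)"
```

```text
t 8.23 at [ 0.4515 -0.0092  0.1438] yaw 0.1968 tilt [-0.0006  0.0001 -1.    ] F [-0.2205  0.3987 -0.0482] g 0.985
move [ 0.   27.03 -1.62] twist 0.03 rows>= 6.493692782667948
```

View pics/w9.png

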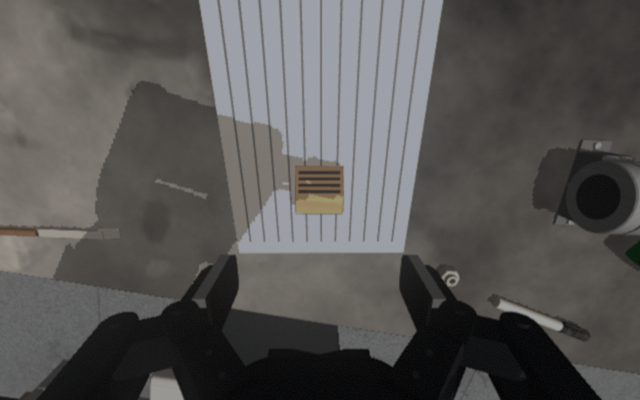

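View pics/w9_c.png

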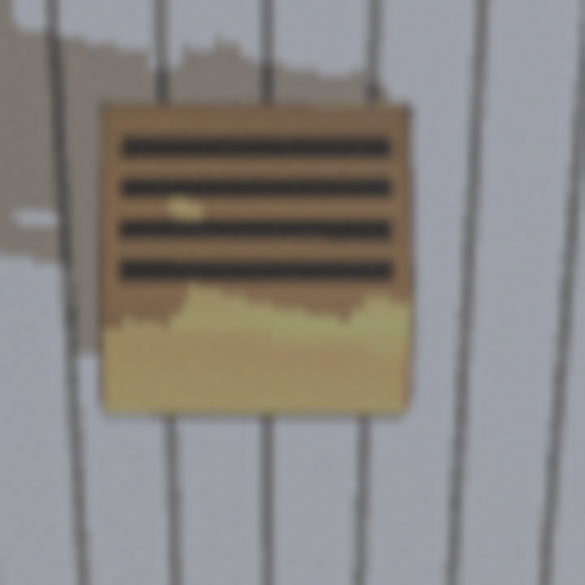

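```bash
cat > wfit.py <<'E'
from h import *
import pickle
from rig import arm
C=arm.get_calibration('wrist');s=pickle.load(open('pics/w9.pkl','rb'))
b=np.array([.506,0,.1965]);a=np.radians(8)
def wp(p,L):
    M=R.from_euler('ZY',[p[2],-a]).as_matrix()
    xb=(p[0]-b[0])*np.cos(b[2])+(p[1]-b[1])*np.sin(b[2])
    return np.array([p[0],p[1],.026+np.tan(a)*xb])+np.asarray(L)@M.T,xb
W=[(.02,.022,.0025),(.02,-.022,.0025),(-.02,.022,.022),(-.02,-.022,.022)]
px=np.array([(x/6.5+280-.42,y/6.5+150-.42) for x,y in [(102,103),(411,103),(102,412),(409,414)]])
r=least_squares(lambda p:(proj(C,wp(p,W)[0],s)-px).ravel(),[.455,-.01,.2])
print(r.x,r.fun,'xb',wp(r.x,W)[1])
print('jar target',wp(r.x,[[.035,0,.032]])[0])
E
python3 wfit.py
```

```text
[ 0.4578 -0.0098  0.1941] [-0.0296 -0.2743  0.0286 -0.1147 -0.1345  0.3     0.1356  0.1372] xb -0.04921087347530056
jar target [[ 0.4874 -0.004   0.0556]]
```

Request:
send_rows:
  targets:
    - {"translation": [0, 3.9, 0], "twist": 0.01}
    - {"translation": [0, 7.8, 0], "twist": 0.02}
    - {"translation": [0, 11.7, 0], "twist": 0.03}
    - {"translation": [0, 15.6, 0], "twist": 0.03}
    - {"translation": [0, 19.5, 0], "twist": 0.03}

```text
time: 8.7
eef_pos: [0.4894, -0.2022, 0.1427]
orientation: [-3.129, -0.262, 0.004]
force: [1.1, 0.4, -0.7]
grip_width: 0.984
```

Request:
send_rows:
  targets:
    - {"translation": [0, 3.5, 0], "twist": 0}
    - {"translation": [0, 6.8, 0], "twist": 0}
    - {"translation": [0, 6.8, 0], "twist": 0}
    - {"translation": [0, 6.8, 0], "twist": 0}

```text
time: 9.03
eef_pos: [0.5005, -0.2685, 0.1424]
orientation: [-3.129, -0.258, 0.003]
force: [0.5, 0.3, -0.7]
grip_width: 0.983
```

```bash
python3 -c "
from h import *
go(.5044,-.2743,.1,.1666)
snap('j2')"
```

```text
t 9.03 at [ 0.5005 -0.2685  0.1424] yaw 0.1645 tilt [-0.0024  0.0016 -1.    ] F [ 0.5344  0.2766 -0.7225] g 0.983
move [0.3  0.64 4.24] twist -0.002 rows>= 1.0304103858111735
```

View pics/j2.png

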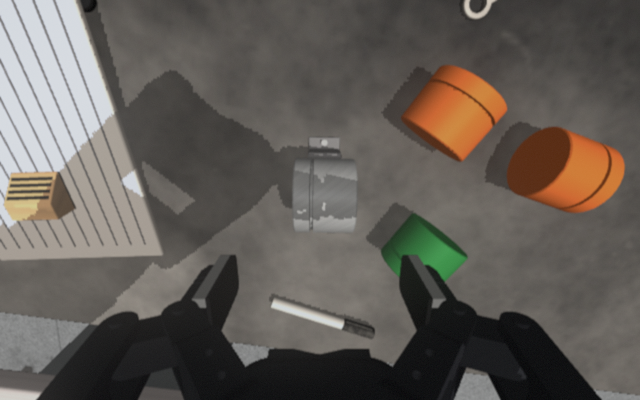

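The jar is at (325,195), spanning columns 292–358 and rows 158–232, still in its rest. I'll refit it and check clearance to the green jar.

```bash
python3 - <<'E'
import cv2
im=cv2.imread('pics/j2.png')
cv2.imwrite('pics/j2z.png',cv2.resize(im[140:290,270:470],None,fx=4,fy=4,interpolation=cv2.INTER_CUBIC))
E
```

```text
(no output)
```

View pics/j2z.png

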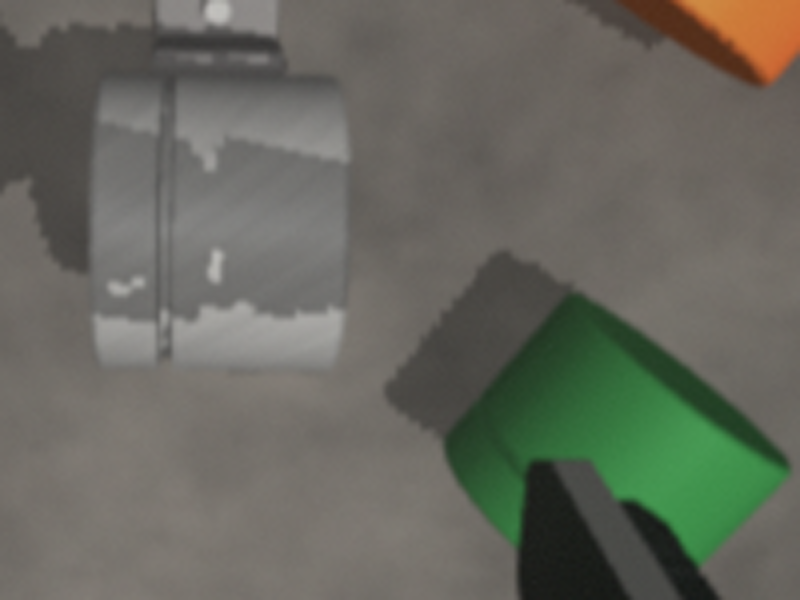

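```bash
sed -i "s/jar1.pkl/j2.pkl/; s/m=\[.*\]/m=[292.1,356.9,158.8,158.8,231.6,231.6]/" jarfit.py; cat >> jarfit.py <<'E'
def back(u,v,z):
    W=np.linalg.inv(camT(C,s));f=200/np.tan(np.radians(C['fovy'])/2)
    d=W[:3,:3]@np.array([(u-C['cx'])/f,-(v-C['cy'])/f,-1]);o=W[:3,3]
    return o+d*(z-o[2])/d[2]
p=r.x;c,sn=np.cos(p[2]),np.sin(p[2])
for z in(0,.032,.06):
  for q in((381.7,250),(413.7,213)):
    d=back(*q,z)-[p[0],p[1],0];print(z,'jar-frame',d[0]*c+d[1]*sn,-d[0]*sn+d[1]*c)
go(p[0],p[1],.04,p[2])
E
python3 jarfit.py
```

```text
[ 0.5051 -0.2737  0.1657] [-0.4034  0.4029 -0.5264 -0.5308  0.591   0.6024]
0 jar-frame -0.07887092489447502 -0.06552356954645604
0 jar-frame -0.03472440101487915 -0.09640516559424522
0.032 jar-frame -0.06130922975522057 -0.057711548670289985
0.032 jar-frame -0.022103416013969736 -0.08513699457820131
0.06 jar-frame -0.04594274650837291 -0.05087603040364466
0.06 jar-frame -0.01106005413817392 -0.0752773449391629
t 9.08 at [ 0.5005 -0.2673  0.1426] yaw 0.1658 tilt [-0.0025  0.0018 -1.    ] F [-0.5262  0.1555 -0.0502] g 0.985
move [ 0.38  0.73 10.26] twist 0.0 rows>= 2.4676354186041123
```

Request:
send_rows:
  targets:
    - {"translation": [0.3, 0.6, 2], "twist": 0}
    - {"translation": [0.3, 0.6, 4], "twist": 0}
    - {"translation": [0.3, 0.6, 5], "twist": 0}
    - {"translation": [0.3, 0.6, 5], "twist": 0}
    - {"translation": [0.3, 0.6, 5], "twist": 0}

```text
time: 9.5
eef_pos: [0.5051, -0.2721, 0.0941]
orientation: [-3.13, -0.263, 0.002]
force: [0.2, -0.4, 1.4]
grip_width: 0.983
```

```bash
python3 -c "
from h import *
go(.505,-.2739,.026,.1657)
snap('j3')"
```

```text
t 9.5 at [ 0.5051 -0.2721  0.0941] yaw 0.1676 tilt [-0.0011  0.0008 -1.    ] F [ 0.2381 -0.4115  1.3612] g 0.983
move [-0.03  0.18  6.81] twist 0.002 rows>= 1.634141372205873
```

View pics/j3.png

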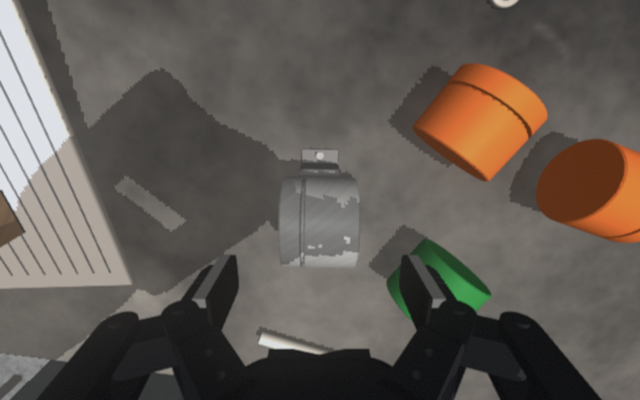

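The jar is centred between the fingers at (319,219), and the right finger clears the green jar. Going down.

Request:
send_rows:
  targets:
    - {"translation": [0, 0.1, 2], "twist": 0}
    - {"translation": [0, 0.1, 4], "twist": 0}
    - {"translation": [0, 0.1, 6], "twist": 0}
    - {"translation": [0, 0.1, 6.8], "twist": 0}
    - {"translation": [0, 0.1, 6.8], "twist": 0}

```text
time: 9.97
eef_pos: [0.505, -0.2735, 0.0256]
orientation: [-3.13, -0.262, 0.002]
force: [0.2, -0.1, 0.2]
grip_width: 0.987
```

```bash
python3 -c "
from h import *
go(.505,-.2739,.026,.1657)
snap('j4');snap('j4s','side',(300,150,440,280),4.5)"
```

```text
t 9.97 at [ 0.505  -0.2735  0.0256] yaw 0.167 tilt [-0.0015  0.001  -1.    ] F [ 0.2278 -0.0865  0.2341] g 0.987
move [-0.    0.04 -0.04] twist 0.001 rows>= 0.01287353611397662
```

View pics/j4.png

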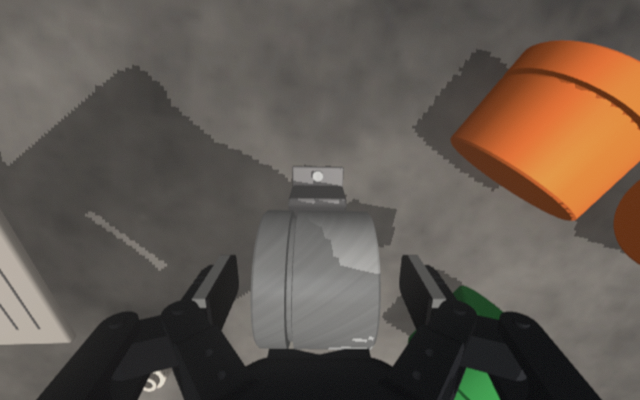

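View pics/j4s_c.png

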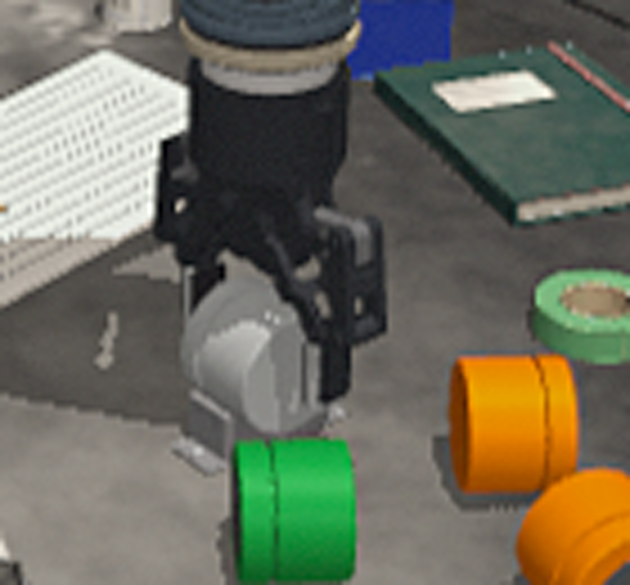

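The fingers straddle the jar, its left end at col 252 and right end at col 381, with nothing touching. Closing.

Request:
send_rows:
  targets:
    - {"translation": [0, 0, 0], "twist": 0}
    - {"translation": [0, 0, 0], "twist": 0}
    - {"translation": [0, 0, 0], "twist": 0}
    - {"translation": [0, 0, 0], "twist": 0}
    - {"translation": [0, 0, 0], "twist": 0}
  hand: 3.8

```text
time: 10.48
eef_pos: [0.5058, -0.2742, 0.0274]
orientation: [3.13, 0.262, 0.002]
force: [-1.6, 1.0, 7.4]
grip_width: 0.582
```

Request:
send_rows:
  targets:
    - {"translation": [0, 0, 0], "twist": 0}
    - {"translation": [0, 0, 0], "twist": 0}
    - {"translation": [0, 0, 0], "twist": 0}
    - {"translation": [0, 0, 0], "twist": 0}

```text
time: 10.82
eef_pos: [0.5058, -0.2742, 0.0274]
orientation: [3.13, 0.262, 0.002]
force: [-1.9, 1.7, 8.1]
grip_width: 0.577
```

Request:
send_rows:
  targets:
    - {"translation": [0, 0, -0.5], "twist": 0}
    - {"translation": [0, 0, -1.5], "twist": 0}
    - {"translation": [0, 0, -3], "twist": 0}
    - {"translation": [0, 0, -3], "twist": 0}

```text
time: 11.15
eef_pos: [0.5066, -0.2747, 0.0591]
orientation: [3.128, 0.262, 0.005]
force: [1.3, -0.7, -2.5]
grip_width: 0.581
```

```bash
python3 -c "
from h import *
go(.4874,-.004,.12,.1941)
snap('j5');snap('j5s','side',(300,150,440,280),4.5)"
```

```text
t 11.15 at [ 0.5066 -0.2747  0.0591] yaw 0.1669 tilt [ 0.0032 -0.0021 -1.    ] F [ 1.3072 -0.6704 -2.5294] g 0.581
move [  2.62 -27.    -6.15] twist -0.027 rows>= 6.669900122745245
```

View pics/j5.png

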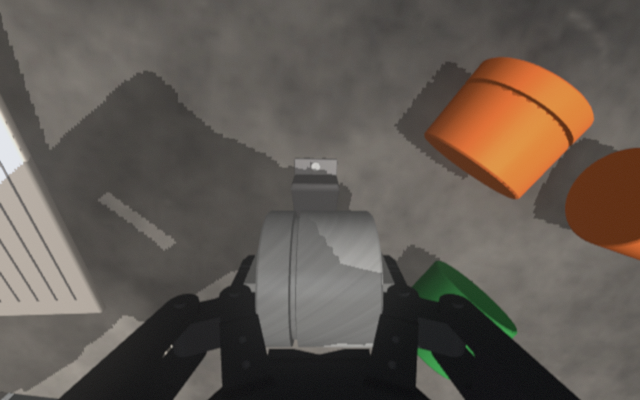

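View pics/j5s_c.png

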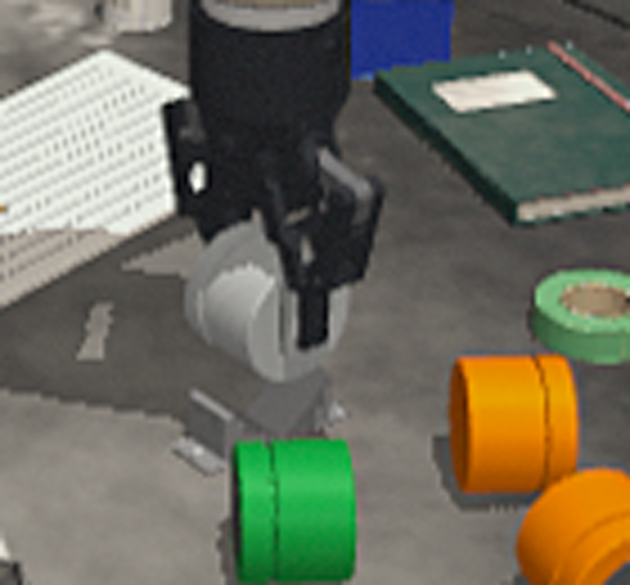

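The jar is gripped and clear of the rest. I'll carry it over to above the board.

Request:
send_rows:
  targets:
    - {"translation": [0, 0, -3], "twist": 0}
    - {"translation": [0.4, -3, -6], "twist": 0}
    - {"translation": [0.8, -6.5, -7], "twist": -0.01}
    - {"translation": [1.2, -10, -7], "twist": -0.02}
    - {"translation": [1.6, -13.5, -7], "twist": -0.027}

```text
time: 11.67
eef_pos: [0.4984, -0.1369, 0.1265]
orientation: [3.127, 0.304, 0.001]
force: [1.5, 0.8, -3.5]
grip_width: 0.575
```

```bash
python3 -c "
from h import *
go(.4953,-.0024,.12,.1941)"
```

```text
t 11.67 at [ 0.4984 -0.1369  0.1265] yaw 0.1936 tilt [ 0.0007 -0.0002 -1.    ] F [ 1.5378  0.8284 -3.4878] g 0.575
move [  2.28 -13.26   0.65] twist -0.0 rows>= 3.229997096457826
```

Request:
send_rows:
  targets:
    - {"translation": [0.5, -3.4, 0], "twist": 0}
    - {"translation": [1.1, -6.8, 0], "twist": 0}
    - {"translation": [1.7, -10, 0], "twist": 0}
    - {"translation": [2.3, -12.9, 0.4], "twist": 0}
    - {"translation": [2.3, -12.9, 0.4], "twist": 0}

```text
time: 12.08
eef_pos: [0.4954, -0.0031, 0.1212]
orientation: [-3.125, -0.309, 0.003]
force: [-0.5, -1.0, -3.1]
grip_width: 0.578
```

Request:
send_rows:
  targets:
    - {"translation": [0, 0, 1.5], "twist": 0}
    - {"translation": [0, 0, 3], "twist": 0}
    - {"translation": [0, 0, 3], "twist": 0}

```text
time: 12.33
eef_pos: [0.4947, -0.007, 0.0897]
orientation: [-3.126, -0.304, 0.007]
force: [-0.9, 0.2, -3.6]
grip_width: 0.578
```

```bash
python3 -c "
from h import *
go(.4953,-.0024,.06,.1941)
snap('p1');snap('p1s','side',(230,120,390,240),4.5)"
```

```text
t 12.33 at [ 0.4947 -0.007   0.0897] yaw 0.1942 tilt [-0.0047  0.0005 -1.    ] F [-0.9396  0.1532 -3.5502] g 0.578
move [ 0.16 -0.43  2.97] twist 0.0 rows>= 0.7203062325984271
```

View pics/p1.png

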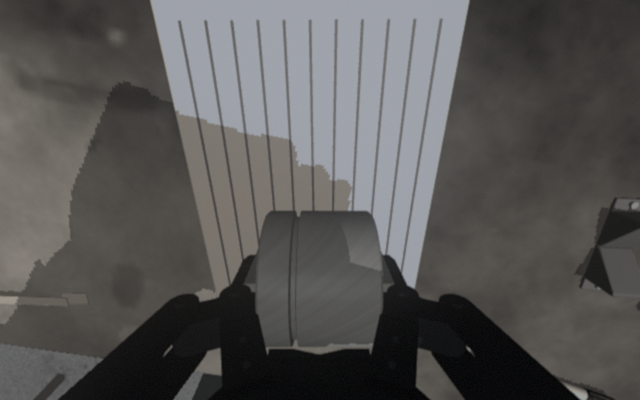

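View pics/p1s_c.png

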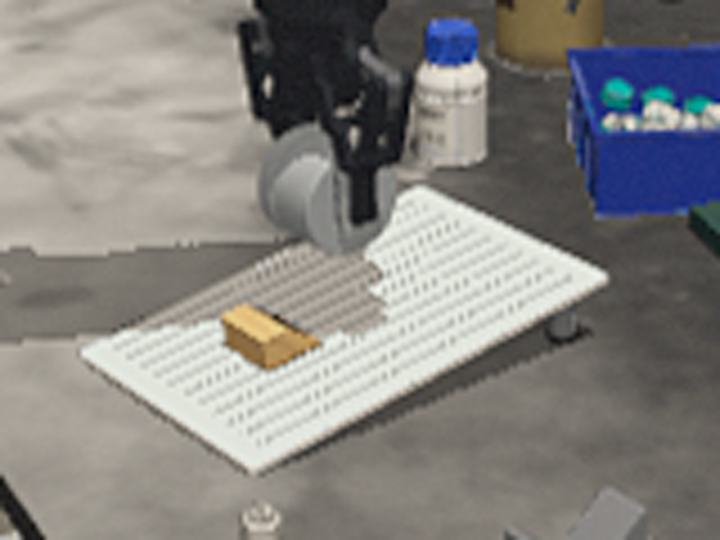

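Request:
send_rows:
  targets:
    - {"translation": [0.1, -0.1, 1.5], "twist": 0}
    - {"translation": [0.1, -0.1, 3], "twist": 0}
    - {"translation": [0.1, -0.1, 4], "twist": 0}
    - {"translation": [0.1, -0.1, 4], "twist": 0}
    - {"translation": [0.1, -0.1, 4], "twist": 0}

```text
time: 12.85
eef_pos: [0.4973, -0.0062, 0.0525]
orientation: [-3.127, -0.304, 0.001]
force: [0.3, -0.1, -2.5]
grip_width: 0.583
```

```bash
python3 -c "
from h import *
go(.4953,-.0024,.038,.1941)"
```

```text
t 12.85 at [ 0.4973 -0.0062  0.0525] yaw 0.1936 tilt [-0.0004  0.     -1.    ] F [ 0.2624 -0.1306 -2.5123] g 0.583
move [-0.13 -0.41  1.45] twist -0.001 rows>= 0.3628792632766647
```

Request:
send_rows:
  targets:
    - {"translation": [-0.1, -0.3, 0.4], "twist": 0}
    - {"translation": [-0.1, -0.4, 0.8], "twist": 0}
    - {"translation": [-0.1, -0.4, 1.0], "twist": 0}
    - {"translation": [-0.1, -0.4, 1.1], "twist": 0}

```text
time: 13.18
eef_pos: [0.4955, -0.0022, 0.0412]
orientation: [-3.127, -0.304, 0.0]
force: [0.1, 0.4, -3.6]
grip_width: 0.58
```

Request:
send_rows:
  targets:
    - {"translation": [0, 0, 0.1], "twist": 0}
    - {"translation": [0, 0, 0.2], "twist": 0}
    - {"translation": [0, 0, 0.2], "twist": 0}

```text
time: 13.43
eef_pos: [0.4955, -0.0023, 0.0392]
orientation: [-3.127, -0.304, 0.0]
force: [-0.8, 0.7, -2.7]
grip_width: 0.578
```

```bash
python3 -c "
from h import *
go(.4874,-.004,.037,.1941)
snap('p2s','side',(230,120,390,240),4.5)"
```

```text
t 13.43 at [ 0.4955 -0.0023  0.0392] yaw 0.1938 tilt [-0.0001  0.     -1.    ] F [-0.8021  0.7354 -2.7407] g 0.578
move [-0.83  0.01  0.22] twist -0.0 rows>= 0.20535648456265562
```

View pics/p2s_c.png

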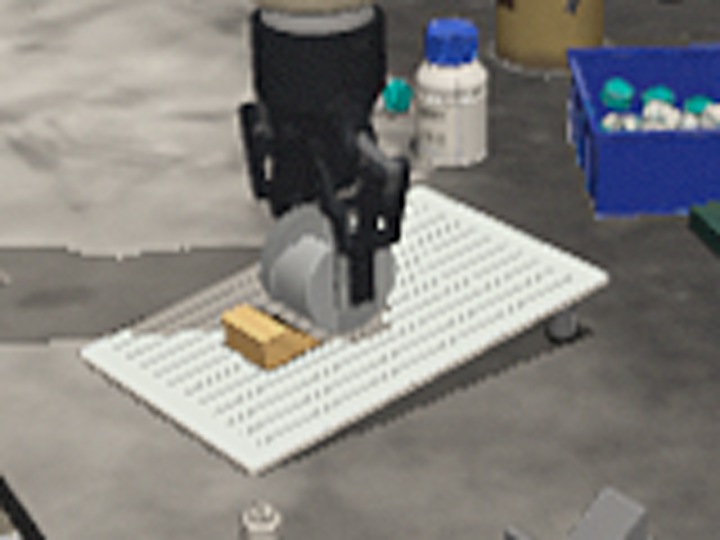

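The jar sits just above the board, uphill of the wedge. I'll keep lowering until contact.

Request:
send_rows:
  targets:
    - {"translation": [0, 0, 0.05], "twist": 0}
    - {"translation": [0, 0, 0.1], "twist": 0}
    - {"translation": [0, 0, 0.1], "twist": 0}

```text
time: 13.73
eef_pos: [0.4957, -0.0023, 0.0385]
orientation: [3.127, 0.304, 0.0]
force: [-1.1, 0.1, -0.5]
grip_width: 0.579
```

Request:
send_rows:
  targets:
    - {"translation": [0, 0, 0.05], "twist": 0}
    - {"translation": [0, 0, 0.1], "twist": 0}
    - {"translation": [0, 0, 0.1], "twist": 0}

```text
time: 13.98
eef_pos: [0.4957, -0.0023, 0.0384]
orientation: [3.127, 0.304, 0.001]
force: [-7.0, 0.1, 16.6]
grip_width: 0.578
```

Request:
send_rows:
  targets:
    - {"translation": [-0.1, 0, -0.04], "twist": 0}
    - {"translation": [-0.25, 0, -0.02], "twist": 0}
    - {"translation": [-0.4, 0, 0.0], "twist": 0}
    - {"translation": [-0.4, 0, 0.0], "twist": 0}

```text
time: 14.32
eef_pos: [0.4929, -0.0032, 0.038]
orientation: [3.126, 0.304, 0.005]
force: [2.0, 0.2, 6.3]
grip_width: 0.574
```

Request:
send_rows:
  targets:
    - {"translation": [-0.1, 0, 0.01], "twist": 0}
    - {"translation": [-0.2, 0, 0.03], "twist": 0}
    - {"translation": [-0.2, 0, 0.03], "twist": 0}

```text
time: 14.57
eef_pos: [0.4911, -0.0036, 0.0378]
orientation: [3.126, 0.304, 0.006]
force: [2.7, 0.6, 6.1]
grip_width: 0.576
```

```bash
python3 -c "
from h import *
go(.4874,-.004,.037,.1941)
snap('p3s','side',(230,120,390,240),4.5)"
```

```text
t 14.57 at [ 0.4911 -0.0036  0.0378] yaw 0.1936 tilt [ 0.0038 -0.0003 -1.    ] F [2.7467 0.633  6.141 ] g 0.576
move [-0.37 -0.03  0.08] twist -0.0 rows>= 0.09141387731550192
```

View pics/p3s_c.png

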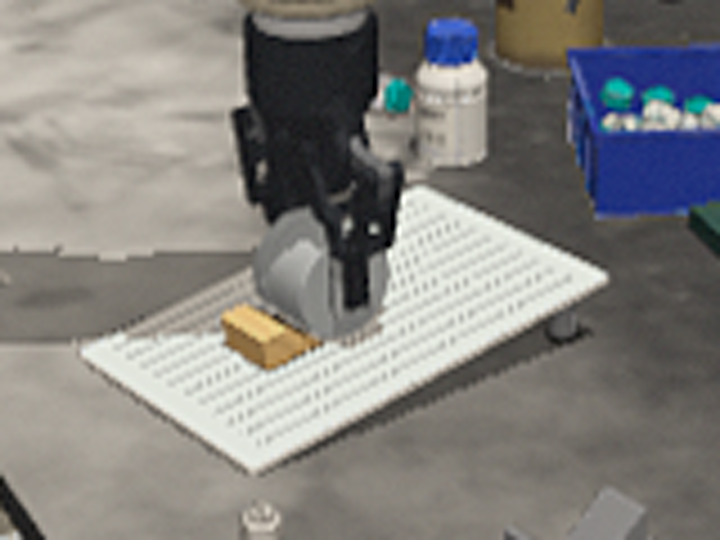

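Request:
send_rows:
  targets:
    - {"translation": [-0.05, 0, -0.02], "twist": 0}
    - {"translation": [-0.15, 0, 0.0], "twist": 0}
    - {"translation": [-0.15, 0, 0.0], "twist": 0}

```text
time: 14.87
eef_pos: [0.4891, -0.0038, 0.0375]
orientation: [3.126, 0.304, 0.004]
force: [3.1, 0.6, 5.9]
grip_width: 0.582
```

Request:
send_rows:
  targets:
    - {"translation": [-0.05, 0, 0.01], "twist": 0}
    - {"translation": [-0.1, 0, 0.01], "twist": 0}
    - {"translation": [-0.1, 0, 0.01], "twist": 0}

```text
time: 15.12
eef_pos: [0.488, -0.004, 0.0374]
orientation: [3.126, 0.304, 0.004]
force: [2.1, 0.5, 4.7]
grip_width: 0.577
```

Request:
send_rows:
  targets:
    - {"translation": [-0.05, 0, 0.0], "twist": 0}
    - {"translation": [-0.1, 0, 0.01], "twist": 0}
    - {"translation": [-0.1, 0, 0.01], "twist": 0}

```text
time: 15.37
eef_pos: [0.487, -0.0042, 0.0372]
orientation: [3.126, 0.304, 0.003]
force: [4.0, 1.0, 5.5]
grip_width: 0.579
```

```bash
python3 -c "
from h import *
go(.4874,-.004,.037,.1941)
snap('p4s','side',(270,160,340,215),10)"
```

```text
t 15.37 at [ 0.487  -0.0042  0.0372] yaw 0.1937 tilt [ 0.0021 -0.0002 -1.    ] F [4.0314 1.0303 5.4863] g 0.579
move [ 0.05 -0.01  0.02] twist -0.0 rows>= 0.012633231392749385
```

View pics/p4s_c.png

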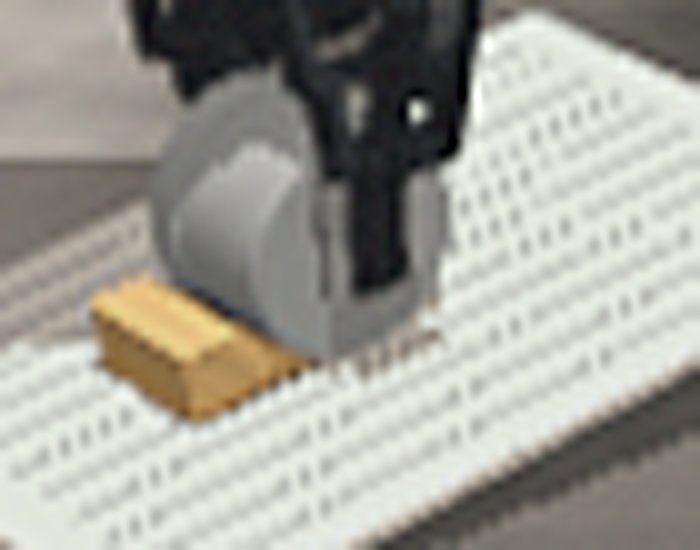

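Request:
send_rows:
  targets:
    - {"translation": [-0.05, 0, 0.0], "twist": 0}
    - {"translation": [-0.1, 0, 0.01], "twist": 0}
    - {"translation": [-0.1, 0, 0.01], "twist": 0}

```text
time: 15.67
eef_pos: [0.4859, -0.0044, 0.037]
orientation: [3.127, 0.304, 0.003]
force: [4.1, 0.5, 5.8]
grip_width: 0.576
```

```bash
python3 -c "
from h import *
snap('p5s','side',(270,160,340,215),10)
a=cv2.imread('pics/p3s.png')[180:206,270:302];
for t in ('p4s','p5s'):
  b=cv2.imread(f'pics/{t}.png')
  x=cv2.matchTemplate(b[170:215,260:310].copy(),a[3:24,2:18].copy(),cv2.TM_CCOEFF_NORMED)
  print(t,cv2.minMaxLoc(x)[1::2], cv2.phaseCorrelate(np.float32(cv2.cvtColor(a[:,:20],6)),np.float32(cv2.cvtColor(b[180:206,270:290],6))))
"
```

```text
p4s (0.9762811064720154, (12, 13)) ((-0.15683515362323597, 0.45054095423900087), 1.1209911160998873)
p5s (0.9418447613716125, (12, 13)) ((-0.34297741596125597, 0.670302060613059), 1.1118984557964184)
```

View pics/p5s_c.png

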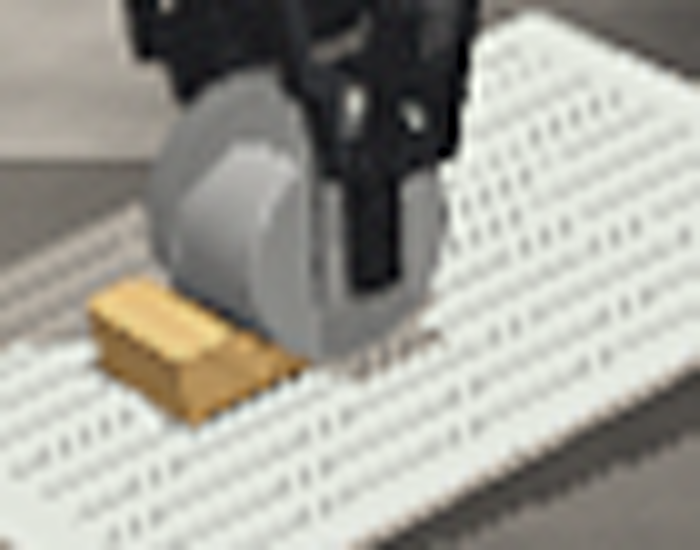

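The wedge has begun to shift with the jar (about −0.3, +0.7 px), so the jar is against the ramp. Releasing.

Request:
send_rows:
  targets:
    - {"translation": [0, 0, 0], "twist": 0}
    - {"translation": [0, 0, 0], "twist": 0}
    - {"translation": [0, 0, 0], "twist": 0}
    - {"translation": [0, 0, 0], "twist": 0}
    - {"translation": [0, 0, 0], "twist": 0}
  hand: 7.6

```text
time: 16.13
eef_pos: [0.4849, -0.0043, 0.0365]
orientation: [-3.127, -0.304, 0.001]
force: [-0.3, 0.5, 0.6]
grip_width: 0.887
```

```bash
python3 -c "
from h import *
go(.4874,-.004,.037,.1941)
snap('p6s','side',(270,160,340,215),10);snap('p6')"
```

```text
t 16.13 at [ 0.4849 -0.0043  0.0365] yaw 0.1938 tilt [-0.0008  0.0001 -1.    ] F [-0.3268  0.5128  0.5583] g 0.887
move [ 0.26  0.02 -0.05] twist -0.0 rows>= 0.06270573097044395
```

View pics/p6s_c.png

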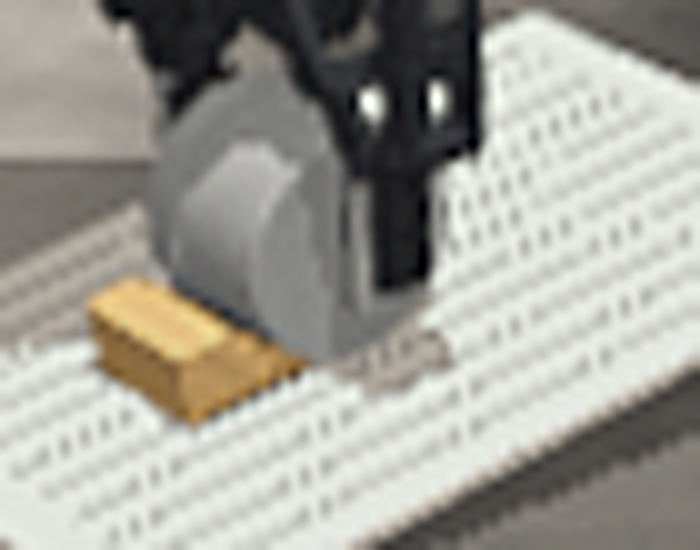

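View pics/p6.png

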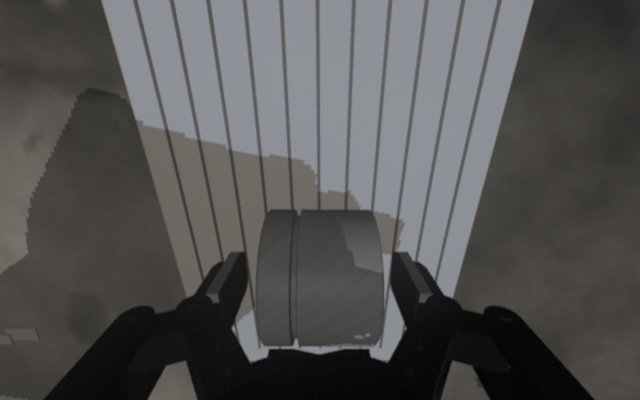

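Both fingers stand clear of the jar ends, and the jar is still at (320,277). I'll retreat straight up.

Request:
send_rows:
  targets:
    - {"translation": [0, 0, -1], "twist": 0}
    - {"translation": [0, 0, -3], "twist": 0}
    - {"translation": [0, 0, -6], "twist": 0}
    - {"translation": [0, 0, -10], "twist": 0}
    - {"translation": [0, 0, -14], "twist": 0}

```text
time: 16.65
eef_pos: [0.4845, -0.0042, 0.1786]
orientation: [-3.127, -0.304, 0.002]
force: [0.9, -1.0, -1.1]
grip_width: 0.888
```

Request:
send_rows:
  targets:
    - {"translation": [-2, 0, -3], "twist": 0}
    - {"translation": [-4, 0, -5], "twist": 0}
    - {"translation": [-4, 0, -5], "twist": 0}
    - {"translation": [-4, 0, -5], "twist": 0}

```text
time: 16.98
eef_pos: [0.446, -0.0121, 0.2282]
orientation: [3.126, 0.303, 0.005]
force: [0.4, -0.1, 0.0]
grip_width: 0.891
```

```bash
python3 -c "
from h import *
go(.4874,-.004,.2,.1941)
snap('q1s','side',(270,160,340,215),10);snap('q1',crop=(270,80,380,200),k=5)"
```

```text
t 16.98 at [ 0.446  -0.0121  0.2282] yaw 0.1934 tilt [ 0.003  -0.0004 -1.    ] F [ 0.3927 -0.1144  0.0477] g 0.891
move [ 4.21 -0.    2.83] twist -0.001 rows>= 1.2170054489825133
```

View pics/q1s_c.png

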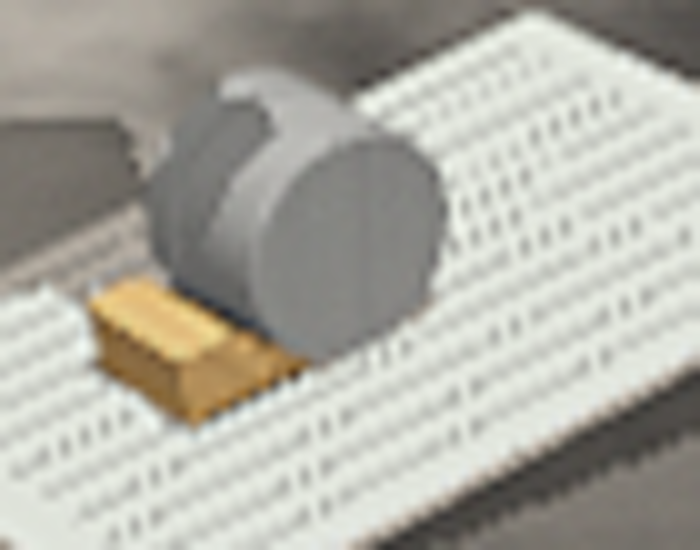

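View pics/q1.png

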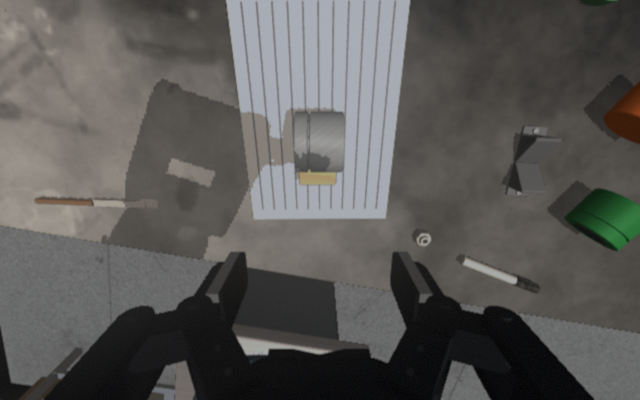

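The jar rests against the ramp on its own: jar at (320,141), wedge back edge at (318,184). I'll do a numeric check before handing in.

```bash
python3 - <<'E'
import cv2
im=cv2.imread('pics/q1.png')
cv2.imwrite('pics/q1z.png',cv2.resize(im[100:195,280:360],None,fx=6,fy=6,interpolation=cv2.INTER_CUBIC))
E
```

```text
(no output)
```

View pics/q1z.png

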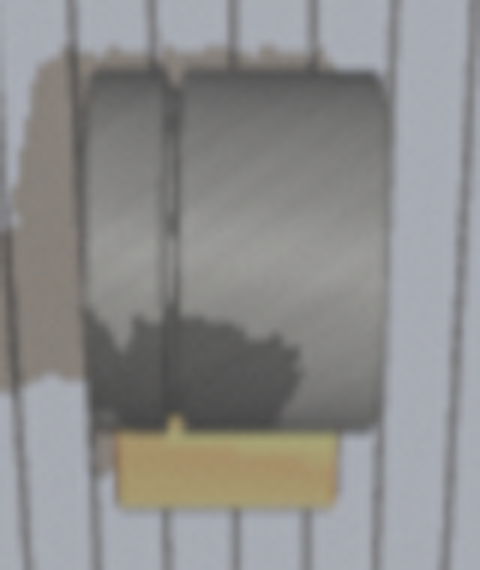

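```bash
cat > chk.py <<'E'
from h import *
import pickle
from rig import arm
C=arm.get_calibration('wrist');s=pickle.load(open('pics/q1.pkl','rb'))
b=np.array([.506,0,.1965]);a=np.radians(8)
def on(p,L,h=0):
    M=R.from_euler('ZY',[p[2],-a]).as_matrix()
    xb=(p[0]-b[0])*np.cos(b[2])+(p[1]-b[1])*np.sin(b[2])
    return np.array([p[0],p[1],.026+np.tan(a)*xb])+(np.asarray(L)+[0,0,h])@M.T
Z=lambda x,y:(x/6+280-.42,y/6+100-.42)
W=[(-.02,.022,.022),(-.02,-.022,.022)]
px=np.array([Z(117,508),Z(337,507)])
w=least_squares(lambda p:(proj(C,on(p,W),s)-px).ravel(),[.455,-.01,.2]);w=w.x
t=np.linspace(0,2*np.pi,361)
E=lambda p,g:proj(C,on(p,np.c_[.032*np.cos(t),np.full(361,g*.025),.032*np.sin(t)],.032),s)
m=np.array([*Z(85,70),*Z(390,432)])[[0,2,1,1,3,3]]
def f(p):
    L,Q=E(p,1),E(p,-1);return np.array([L[:,0].min(),Q[:,0].max(),L[:,1].min(),Q[:,1].min(),L[:,1].max(),Q[:,1].max()])-m
r=least_squares(f,[.49,0,.2],diff_step=1e-4);j=r.x
print('w',w,'jar',j,r.fun)
M=R.from_euler('ZY',[w[2],-a]).as_matrix()
print('jar in wedge',M.T@(on(j,[[0,0,.032]])[0]-on(w,[[0,0,0]])[0]))
c,n=np.cos(b[2]),np.sin(b[2]);d=w[:2]-b[:2];print('wedge in board',d@[c,n],d@[-n,c])
E
python3 chk.py
```

```text
w [ 0.4568 -0.01    0.1987] jar [ 0.4901 -0.0055  0.1941] [-0.3788  0.3791 -0.1864 -0.1765  0.2268  0.225 ]
jar in wedge [ 0.034  -0.0021  0.032 ]
wedge in board -0.050251182899626025 -0.00019311532109824586
```

```bash
python3 -c "
from rig import arm
print(arm.sense()['time']);print(arm.close_job())"
```

```text
17.0833
the job is handed in; nothing more can be done
None
```

I set the wedge on the lower half of the board while the jar was still in its V rest, and let go of it there. Then I laid the jar on the board, slid it down until the ramp stopped it, let go and backed away. The job was handed in at 17.1 s, and the hand-in reports no verdict.

**Last checks (after letting go):**
- **Wedge:** −50 mm up the slope from the board's middle and 0.2 mm off the centre line, square to the slope within about 0.2°. This comes from its top back edge only, since the jar hid the ramp, and assumes it sits flat.
- **Jar:** at (34, −2, 32) mm in the wedge frame, against the ideal (35, 0, 32), with its axis within about 0.3°. The 32 mm height was assumed in the fit, not measured.
- **At rest:** the jar stood still without the gripper, and the fingers were clear of both parts.

**Less certain:**
- **Sliding contact:** the jar pushed the wedge down the slope a little (about a millimetre) before I let go. The force rise at the ramp was small, so I confirmed contact from the wedge's shift of under 1 pixel in the side picture.
- **Force readings:** the most I saw was about 25 N down while setting the wedge. No reading came near the 120 N wrist limit.

No check failed. The camera estimates of the board, wedge and jar positions agreed to within a few millimetres.

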